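Run the heat-mat thermostat's inner knob to its stop and store it

TASK

On the heat-mat thermostat, turn the small inner knob clockwise until you feel it come up against its end stop, and do not turn the wider outer ring along with it. Then press the round button beside the dial fully in and let it come back up. Leave the pot, the bottle and the dibber where they are.

Things in the scene. Friction and masses are not known exactly. Their poses are not given: they have to be found in the camera images.
- thermostat: Heat-mat thermostat, a fixed grey box lying face up on the bench, 150 mm along its own x, 230 mm along its y, 55 mm high. Origin: centre of its underside. The dial stands on its face around the vertical axis at (0, +50) mm of its frame, the button at (-15, -60) mm. The dial is a concentric pair: a wide black ring below, a small plain metal knob above it.
- knob_grip (a point): Point on the dial's vertical axis half-way up the grippable inner knob, 85 mm above the bench; turns with the knob, its x axis points along the pointer line. The knob is a knurled aluminium cylinder 30 mm across, 25 mm tall: knob top 12 mm above this point, knob foot 13 mm below it, ring top 14 mm below it.
- knob (a joint): Angle of the inner knob, rad, grows clockwise seen from above. It turns with about 0.035 N m and stays where it is left. Its end stop is a lug on its shaft meeting a peg carried inside the outer ring, both out of sight; it lies somewhere between 0.65 and 2.65 rad clockwise of where the knob starts, different each time: it can only be felt. At the stop the torque rises sharply; above about 0.33 N m in all the ring is dragged along.
- ring_mark (a point): Light index line on top of the outer ring, 30 mm from the dial's axis. The ring is black, knurled, 72 mm across, its top 71 mm above the bench (16 mm above the box's face). The ring must stay as found; it turns stiffly about the knob's axis, with 0.3 N m, by contact with a finger or when the knob is forced against its stop.
- button_top (a point): Centre of the top of the round grey push button, 28 mm across, lower than the knob's top.
- button (a joint): Travel of the button, m: 0 up, 0.006 fully pressed, straight down; a spring of about 5 N at full travel brings it back.
- pot_mid (a point): Terracotta pot, 80 mm across, 75 mm high, standing on the bench; point half-way up its axis. Bystander.
- feed_mid (a point): Green feed bottle, 60 mm across, 130 mm high, standing on the bench; point half-way up its axis. Bystander.
- dibber_grip (a point): Wooden seed dibber with a cross handle, 130 mm long, 20 mm high, lying on the bench; point at its middle. Bystander.

How it is judged:
By the outcome, as a careful person would: the job done as asked, in the order asked, and still so for the second after the job is handed in, with the robot touching nothing.
It also fails if it takes over 72 s, if anything falls off the work surface, if the arm or the gripper's body presses on something with over 40 N, if the wrist force passes 120 N, or if a joint passes its speed limit or range.

ROBOT

A 7-joint arm with a two-finger parallel gripper is mounted at the origin on the work surface. World frame = base frame: x ahead of the robot, y to its left, z up, the work surface at z = 0. Lengths are in m, angles in degrees, forces in N, time in s.
With the tool pointing down it reaches from about 0.35 to 0.9 m from the base axis. Payload 7.2 kg.
Tool frame: the origin (TCP) lies between the finger pads; the fingertips stand 22 mm ahead of it and the grasp point (between the pads) lies 3 mm ahead of it (robot.finger_overhang is the distance from the TCP to the fingertips, in m); z points along the fingers, y is the line along which they close (so a half turn about z gives the same grasp; the last joint's range is limited). The gripper opens to 85 mm and grips with 20 to 120 N. Pads are 22 mm wide; open, the fingers measure 114 mm over their backs; the gripper's body (76 mm by 85 mm) begins 54 mm behind the grasp point. The pads swing forward as they close: fully open they stand 13 mm farther back than shut.
Start: joints at [-68.652, 23.554, -0.728, 91.456, 0.321, 64.991, -4.71], TCP at [0.267, 0.565, 0.253] pointing down, gripper open.
Joint ranges: [-169.25, 169.25], [-16.82, 113.86], [-84.01, 82.57], [7.8, 145.47], [-59.2, 239.2], [7.22, 106.19], [-163.78, 163.78]. Speed limits (degrees/s): [136.94, 136.94, 172.46, 172.46, 180, 180, 180].

INTERFACE

Orientations are given as [roll, pitch, yaw] about the fixed x, y, z axes, in that order (R = Rz(yaw) Ry(pitch) Rx(roll)).
In Python, from cell import robot gives the robot as it stands.
- The arm moves only by the shell command python3 -m creep 'ROWS' [FORCE]. ROWS is JSON, a list of rows, each an object with "slide": the shift along the tool's x, y, z in cm, a list of three; "turn": the turn, a rotation vector about the tool's x, y, z in degrees, a list of three; "grip": the finger opening in cm, from 0 to 8.54. In form: [{"slide": [tx, ty, tz], "turn": [ax, ay, az], "grip": grip}, ...]. A call has 1 to 10 rows; each row shifts and turns the commanded pose from where the row before left it, along the tool's axes as they then stand; what a row does not reach is not made up. A row lasts 1/8 s, in which the tool goes at most 62.5 mm and 10.7 degrees, less where a joint would pass 70% of its speed; a pose out of reach is approached as far as the arm can. A call with a gripper value outside its range is refused whole. The fingers move at their own pace and stop on an object; FORCE is the grip in N (left out, the last holds). Time passes only in rows, so rows that do not move let the fingers close. It gives the time, the measured TCP pose, the force, the opening and the grip force at its end, in the units of the state.
- robot.state(): the state, without advancing time (a new reading comes with each control period).
- robot.snapshot(name): name is "scene" or "side" or "wrist"; returns a dict with "color" (384x512x3 uint8, red, green, blue), "fx", "fy", "cx", "cy" (pixels), "extrinsics" (4x4, takes a point from camera to world coordinates). Camera axes: x right, y up, looking along -z (the intrinsics and any distortion apply to the point x, -y, -z); pixel columns grow to the right and rows downward; lengths in m; the calibration is good to about 2 mm. A picture is of the moment at which its call begins. There is no depth.
- robot.close_job(): hands the job in; it is judged then, once.
Trained networks look in the newest picture that a camera, given by its name, has taken for a name from the list of things; names that differ only in an ending like _2 or _b are one class to them, and where a whole thing is asked for, a point or a joint stands for the part that bears it (a point fixed in the world has none). Each returns a list of dicts, best first, with "p" (0 to 1); they miss things now and then, are a little off and sometimes report something else, mostly with a low value. They report only what shows in the picture. A call takes as long as a camera call.
- robot.masks_of(target, camera): "mask" (384x512 bool, what is visible of it) and "extent" ([centre column, centre row, width, height] in pixels, round what is visible of it).
- robot.landmark_of(target, camera): "centre" ([column, row] in pixels: a listed point, or the origin of a listed thing).
The state is a dict: "time": time; "joint_pos": joint angles; "qvel": joint speeds; "effort": joint torques, N m; "tcp_pos": TCP position; "ee_rot": TCP orientation; "wrist_force": force on the tool from outside, world axes, zero at the start; "moment": the same for the moment, N m; "gripper_width": finger opening in m; "grip_force": force on a finger pad.
Only numpy, scipy, OpenCV 4.12 (cv2) and the standard library are available. Lean on these libraries where they do the work, as an engineer would, in place of code of your own. Each camera call takes 0.05 s, during which the arm holds its last target. There are 200 camera calls.

## Working session

There is one attempt and no reset: what is moved stays moved. The work goes in short steps, Python scripts to look and compute and a shell command to move; the robot and the scene stay as the last step left them, time stands still between calls to the robot, and variables do not carry over. Pictures are saved under pics/ and viewed, at most 10 in all, crops included, and the job is handed in when it is done.

```bash
mkdir -p pics; ls
cat > h.py <<'E'
from cell import robot
import numpy as np, cv2
def ray(s,px):
    d=np.array([(px[0]-s["cx"])/s["fx"],-(px[1]-s["cy"])/s["fy"],-1.]);E=np.array(s["extrinsics"])
    d=E[:3,:3]@d; return E[:3,3],d/np.linalg.norm(d)
def tri(rs):
    A=0;b=0
    for o,d in rs:
        P=np.eye(3)-np.outer(d,d);A=A+P;b=b+P@o
    x=np.linalg.solve(A,b); return x,[np.linalg.norm((np.eye(3)-np.outer(d,d))@(x-o)) for o,d in rs]
def atz(r,z): o,d=r; return o+d*(z-o[2])/d[2]
def look(names,cams,save=None):
    out={n:[] for n in names}
    for c in cams:
        s=robot.snapshot(c)
        if save: cv2.imwrite(f"pics/{save}_{c}.png",s["color"][:,:,::-1])
        for n in names:
            L=robot.landmark_of(n,c)
            if L: out[n].append((c,round(L[0]["p"],2),np.round(L[0]["centre"],1),ray(s,L[0]["centre"])))
    return out
def show(out):
    for n,v in out.items():
        g=[x[3] for x in v if x[1]>.3]
        print(n,[(x[0],x[1],list(map(float,x[2]))) for x in v])
        if len(g)>1: t,e=tri(g);print("   ",np.round(t,4),np.round(e,4))
E
python3 - <<'E'
from h import *
show(look(["knob_grip","ring_mark","button_top","thermostat","pot_mid","feed_mid","dibber_grip"],["scene","side","wrist"],"a"))
s=robot.state();print(s["time"],s["tcp_pos"],s["ee_rot"])
import numpy as np
a=cv2.imread("pics/a_scene.png");b=cv2.imread("pics/a_side.png");c=cv2.imread("pics/a_wrist.png")
m=np.zeros((600,800,3),np.uint8);r=lambda i:cv2.resize(i,(400,300),interpolation=cv2.INTER_AREA)
m[:300,:400]=r(a);m[:300,400:]=r(b);m[300:,:400]=r(c);cv2.imwrite("pics/a_all.png",m)
E
```

```text
pics
knob_grip [('scene', 0.62, [235.2, 179.2]), ('side', 0.55, [254.4, 201.1])]
    [0.5332 0.0304 0.0867] [0.0023 0.0023]
ring_mark [('scene', 0.89, [239.1, 199.6]), ('side', 0.89, [260.1, 204.3])]
    [0.5575 0.0247 0.0575] [0.0067 0.0067]
button_top [('scene', 0.7, [177.6, 195.4]), ('side', 0.63, [271.6, 238.4])]
    [ 0.4824 -0.0738  0.079 ] [0.0031 0.0031]
thermostat [('scene', 0.94, [212.5, 204.5]), ('side', 0.76, [259.9, 242.6])]
    [ 0.508  -0.0171  0.0031] [0.0017 0.0017]
pot_mid [('scene', 0.7, [239.3, 199.0]), ('side', 0.7, [214.5, 180.9])]
    [0.5307 0.0735 0.0777] [0.0644 0.0644]
feed_mid [('scene', 0.6, [119.2, 230.0])]
dibber_grip [('scene', 0.82, [193.5, 154.5]), ('side', 0.64, [203.4, 261.3])]
    [0.3782 0.026  0.0106] [0.0036 0.0036]
1.2 [0.26666671 0.56526092 0.25330639] [ 1.79997683e+02 -8.90403270e-04  1.54745094e+02]
```

View pics/a_all.png

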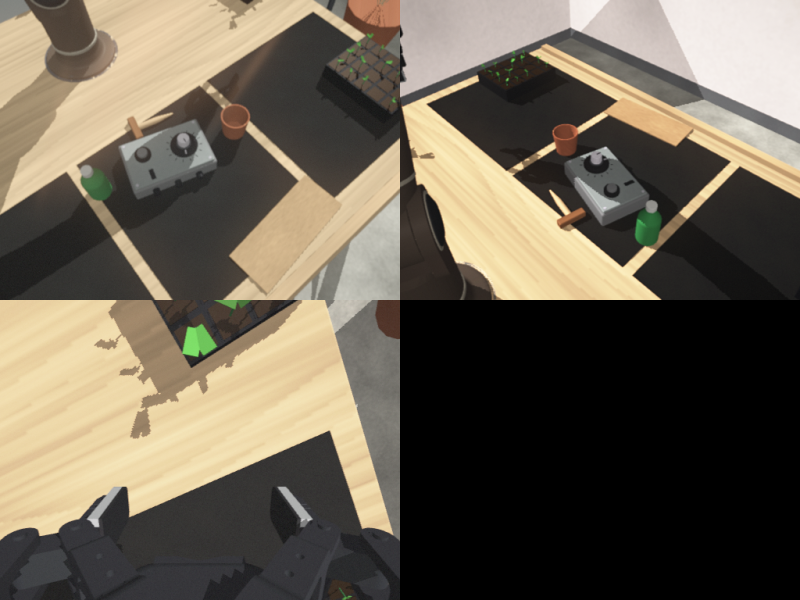

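The thermostat is mid-mat, with the dial at about (0.533, 0.030) and the button at (0.482, -0.074). The bottle is at its -y end, the pot at its +y end and the dibber on the robot side. I'm moving above it to look closer.

```bash
python3 -m creep '[{"slide":[-4.7,-3.7,0],"turn":[0,0,0],"grip":8.5},{"slide":[-4.7,-3.7,0],"turn":[0,0,0],"grip":8.5},{"slide":[-4.7,-3.7,0],"turn":[0,0,0],"grip":8.5},{"slide":[-4.7,-3.7,0],"turn":[0,0,0],"grip":8.5},{"slide":[-4.7,-3.7,0],"turn":[0,0,0],"grip":8.5},{"slide":[-4.7,-3.7,0],"turn":[0,0,0],"grip":8.5},{"slide":[-4.7,-3.7,0],"turn":[0,0,0],"grip":8.5},{"slide":[-4.7,-3.7,0],"turn":[0,0,0],"grip":8.5},{"slide":[-4.7,-3.7,0],"turn":[0,0,0],"grip":8.5},{"slide":[0,0,0],"turn":[0,0,0],"grip":8.5}]' 20
python3 -c "
from h import *
s=robot.state();print(s['joint_pos'],s['ee_rot'],robot.finger_overhang)
show(look(['knob_grip','ring_mark','button_top'],['wrist'],'b'))"
```

```text
time: 2.45
tcp_pos: [0.5088, 0.0784, 0.2536]
ee_rot: [-179.9, 0.1, 154.3]
wrist_force: [-0.7, -0.3, 0.2]
gripper_width: 0.085
grip_force: 0.0
[-27.36243374  12.64850164  15.57113936 107.48319999  -3.75408642
  60.3152722   53.97675686] [-1.79948436e+02  1.11049300e-01  1.54270385e+02] 0.022
knob_grip [('wrist', 0.96, [223.7, 217.3])]
ring_mark [('wrist', 0.87, [223.9, 235.3])]
button_top [('wrist', 0.64, [116.5, 215.5])]
```

```bash
python3 -c "
from h import *
import pickle
o=look(['knob_grip','ring_mark','button_top'],['wrist']);pickle.dump(o,open('o1.pkl','wb'));show(o)"
python3 -m creep '[{"slide":[-4.3,-3.3,0],"turn":[0,0,0.6],"grip":8.5},{"slide":[0,0,4],"turn":[0,0,0],"grip":8.5},{"slide":[0,0,0],"turn":[0,0,0],"grip":8.5}]'
python3 -c "
from h import *
import pickle
o=look(['knob_grip','ring_mark','button_top'],['wrist'],'c');show(o)
p=pickle.load(open('o1.pkl','rb'))
show({k:p[k]+o[k] for k in o})
for k,z in (('knob_grip',.085),('ring_mark',.071),('button_top',.07)):
  for q in (p,o):
    for v in q[k]: print(k,atz(v[3],z))
s=robot.state();print(s['joint_pos'],s['ee_rot'],s['moment'])"
```

```text
knob_grip [('wrist', 0.89, [217.6, 218.7])]
ring_mark [('wrist', 0.75, [215.7, 238.8])]
button_top [('wrist', 0.92, [111.6, 220.0])]
time: 3.22
tcp_pos: [0.5301, 0.0356, 0.2111]
ee_rot: [-179.8, -0.2, 154.2]
wrist_force: [-0.7, 0.2, -0.0]
gripper_width: 0.0848
grip_force: 0.0
knob_grip [('wrist', 0.58, [251.3, 191.7])]
ring_mark [('wrist', 0.61, [249.0, 217.1])]
button_top [('wrist', 0.71, [125.5, 192.3])]
knob_grip [('wrist', 0.89, [217.6, 218.7]), ('wrist', 0.58, [251.3, 191.7])]
    [0.5321 0.0304 0.0773] [0.0003 0.0003]
ring_mark [('wrist', 0.75, [215.7, 238.8]), ('wrist', 0.61, [249.0, 217.1])]
    [0.552  0.0182 0.0769] [0.0007 0.0007]
button_top [('wrist', 0.92, [111.6, 220.0]), ('wrist', 0.71, [125.5, 192.3])]
    [ 0.4842 -0.0603  0.0929] [0.0001 0.0001]
knob_grip [0.52954225 0.03250926 0.085     ]
knob_grip [0.53049555 0.03154861 0.085     ]
ring_mark [0.5533875 0.0161762 0.071    ]
ring_mark [0.5546292  0.01719791 0.071     ]
button_top [ 0.487288   -0.07456412  0.07      ]
button_top [ 0.4857199  -0.07218969  0.07      ]
[-22.73735755  16.99177655  16.83121655 107.80250371  -5.89323075
  55.93661353  60.92530924] [1.79926016e+02 6.93822849e-02 1.54226610e+02] [-0.03295895  0.00735336 -0.04938314]
```

View pics/c_wrist.png

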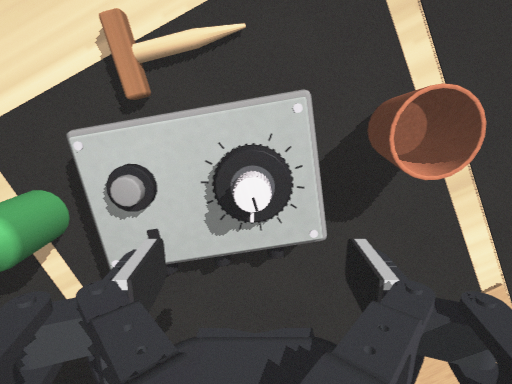

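The wrist view shows the knob's bright top at about (253,187), with its pointer and the ring mark just below at (252,217). The button is at (128,190), the bottle at the left edge, and the pot is clear on the right. I'll refine from image features.

```bash
cat > fit.py <<'E'
from h import *
s=robot.snapshot("wrist");im=s["color"];K=robot.landmark_of("knob_grip","wrist")[0]["centre"]
g=im.min(2);m=(g>200).astype(np.uint8)
n,l,st,ce=cv2.connectedComponentsWithStats(m)
i=min((i for i in range(1,n) if st[i,4]>100),key=lambda i:np.hypot(*(ce[i]-K)))
c=max(cv2.findContours((l==i).astype(np.uint8),0,2)[0],key=cv2.contourArea)
e=cv2.fitEllipse(cv2.convexHull(c));print("knobtop",e,atz(ray(s,e[0]),.097))
for t,z in (("knob","k"),("button","b"),("ring_mark","r")):
    M=robot.masks_of(t,"wrist")
    if M:
        c=max(cv2.findContours(M[0]["mask"].astype(np.uint8),0,2)[0],key=cv2.contourArea);e=cv2.fitEllipse(cv2.convexHull(c))
        print(t,M[0]["p"],np.round(e[0],1),np.round(e[1],1),[np.round(atz(ray(s,e[0]),h),4) for h in (.055,.063,.071,.085)])
st=robot.state();print(st["tcp_pos"],st["ee_rot"],s["extrinsics"][:3,3])
cv2.imwrite("pics/fit.png",cv2.resize(im[:,:,::-1],(768,576)))
E
python3 fit.py
```

```text
knobtop ((249.7841796875, 187.6111602783203), (36.17840576171875, 40.182533264160156), 10.511882781982422) [0.52797123 0.03398953 0.097     ]
knob 0.72 [205.  174.8] [184.5 336.7] [array([ 0.5084, -0.0041,  0.055 ]), array([ 0.5074, -0.0021,  0.063 ]), array([ 5.063e-01, -1.000e-04,  7.100e-02]), array([0.5044, 0.0034, 0.085 ])]
button 0.86 [125.7 186.3] [30.4 33.8] [array([ 0.4855, -0.0774,  0.055 ]), array([ 0.4851, -0.0733,  0.063 ]), array([ 0.4847, -0.0692,  0.071 ]), array([ 0.484 , -0.0621,  0.085 ])]
ring_mark 0.73 [249.8 179.3] [76.9 79.5] [array([0.5307, 0.032 , 0.055 ]), array([0.529, 0.033, 0.063]), array([0.5273, 0.0339, 0.071 ]), array([0.5243, 0.0356, 0.085 ])]
[0.53221609 0.03573596 0.21397391] [1.79953267e+02 4.63038979e-02 1.54174483e+02] [0.47122266 0.06591758 0.33542562]
```

```bash
python3 -m creep '[{"slide":[0,-0.3,3.5],"turn":[0,0,0],"grip":8.5},{"slide":[0,0,1.5],"turn":[0,0,0],"grip":7},{"slide":[0,0,0],"turn":[0,0,0],"grip":7},{"slide":[0,0,0],"turn":[0,0,0],"grip":7},{"slide":[0,0,0],"turn":[0,0,0],"grip":7}]'
python3 fit.py
```

```text
time: 4.3
tcp_pos: [0.5313, 0.0328, 0.1642]
ee_rot: [179.9, 0.1, 154.1]
wrist_force: [-0.0, -0.5, 0.4]
gripper_width: 0.0699
grip_force: 0.0
knobtop ((253.84727478027344, 209.71737670898438), (44.508914947509766, 58.753849029541016), 2.90910005569458) [0.52932687 0.03301805 0.097     ]
knob 0.81 [254. 206.] [47.4 51.7] [array([0.5398, 0.0279, 0.055 ]), array([0.5374, 0.0291, 0.063 ]), array([0.535 , 0.0303, 0.071 ]), array([0.5307, 0.0324, 0.085 ])]
button 0.95 [102.6 204. ] [36.2 42.6] [array([ 0.4859, -0.0794,  0.055 ]), array([ 0.4854, -0.0745,  0.063 ]), array([ 0.4848, -0.0696,  0.071 ]), array([ 0.4838, -0.0609,  0.085 ])]
ring_mark 0.75 [254.1 193.8] [93.1 97.3] [array([0.5307, 0.0324, 0.055 ]), array([0.5286, 0.0334, 0.063 ]), array([0.5265, 0.0345, 0.071 ]), array([0.5228, 0.0363, 0.085 ])]
[0.5307724  0.03277761 0.16358653] [1.79979826e+02 1.82126318e-02 1.54146363e+02] [0.4700589  0.06250192 0.2850156 ]
```

View pics/fit.png

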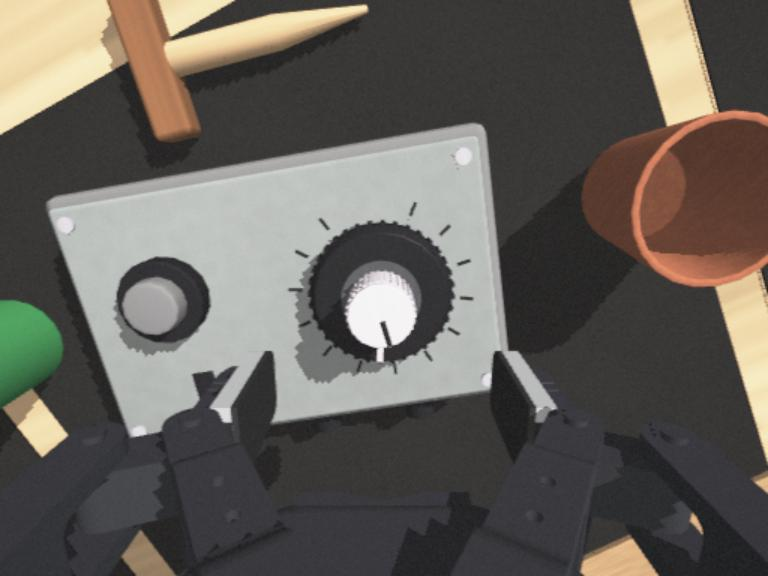

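Knob top at about (381,313) in the enlarged view, between the open pads, and the ring mark is at (380,355). Descending with the tips kept about 5 mm above the ring.

```bash
python3 -m creep '[{"slide":[0,0,3],"turn":[0,0,0],"grip":6},{"slide":[0,0,2],"turn":[0,0,0],"grip":5.5},{"slide":[0,0,1.4],"turn":[0,0,0],"grip":5},{"slide":[0,0,0],"turn":[0,0,0],"grip":4.5},{"slide":[0,0,0],"turn":[0,0,0],"grip":4.5},{"slide":[0,0,0],"turn":[0,0,0],"grip":4.5}]' 20
python3 -c "
from h import *
s=robot.state();print(s['tcp_pos'],s['wrist_force'],s['moment'],s['joint_pos'])
c=[robot.snapshot(k)['color'][:,:,::-1] for k in ('side','wrist')]
a=cv2.resize(c[0][140:260,190:320],(400,369),interpolation=cv2.INTER_CUBIC);b=cv2.resize(c[1],(400,300))
m=np.zeros((369,800,3),np.uint8);m[:,:400]=a;m[:300,400:]=b;cv2.imwrite('pics/d.png',m)"
```

```text
time: 5.3
tcp_pos: [0.5312, 0.0328, 0.1001]
ee_rot: [179.9, 0.1, 154.1]
wrist_force: [-0.6, -0.3, 0.8]
gripper_width: 0.0451
grip_force: 0.0
[0.53120831 0.03277512 0.10008227] [-0.63542636 -0.29328593  0.79965831] [-0.02707127 -0.00918653 -0.0223512 ] [-20.28907861  25.76785242  14.78092107 113.72283939  -9.63404951
  41.57797312  64.45042696]
```

View pics/d.png

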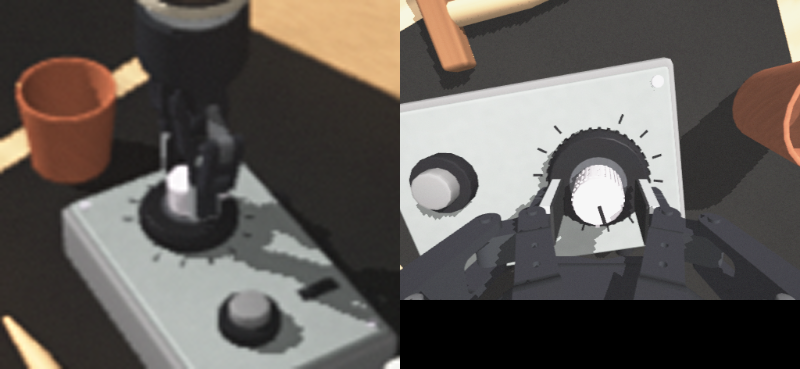

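Run:
```python
from h import *
from scipy.spatial.transform import Rotation as R
s=robot.snapshot("wrist");E=np.linalg.inv(s["extrinsics"]);st=robot.state()
T=R.from_euler("xyz",st["ee_rot"],degrees=True).as_matrix()
def pj(p):
    q=E[:3,:3]@p+E[:3,3];return np.round([s["cx"]-s["fx"]*q[0]/q[2],s["cy"]+s["fy"]*q[1]/q[2]]).astype(int)
im=s["color"][:,:,::-1].copy()
big=cv2.resize(im,None,fx=4,fy=4,interpolation=cv2.INTER_CUBIC)
for a in (-.011,0,.011):
    for b in (-.0225,.0225,0):
        for z,col in ((.022,(0,0,255)),(.003,(0,255,0))):
            cv2.circle(big,tuple(int(v) for v in 4*pj(st["tcp_pos"]+T@[a,b,z])),4,col,-1)
c=[st["tcp_pos"][0],st["tcp_pos"][1],.097]
for t in np.linspace(0,6.28,40): cv2.circle(big,tuple(int(v) for v in 4*pj(np.array(c)+.015*np.array([np.cos(t),np.sin(t),0]))),2,(255,0,255),-1)
cv2.imwrite("pics/e.png",big[800:1400,650:1400])
```

```text
(no output)
```

View pics/e.png

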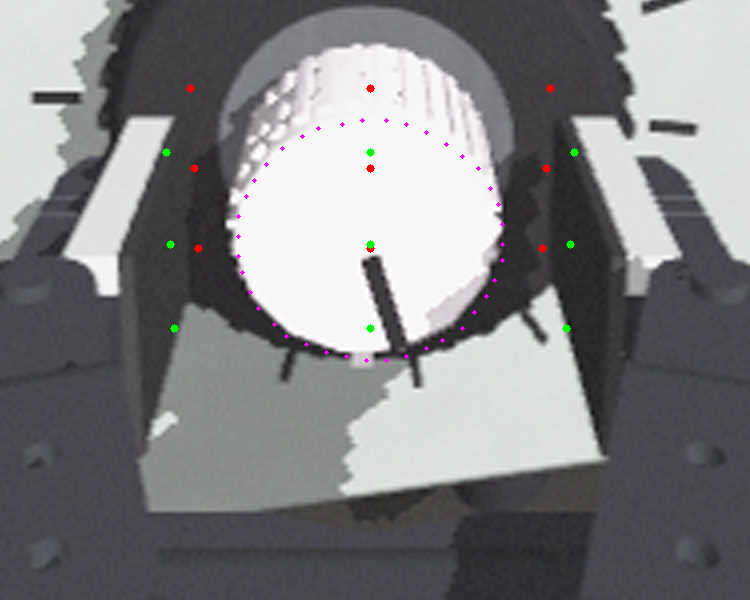

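The predicted knob circle matches the observed knob top within about 1 px, with the centre at about (367,238) in the crop. The pads sit evenly either side, so I'm gripping lightly.

```bash
python3 -m creep '[{"slide":[0,0,0],"turn":[0,0,0],"grip":3.5},{"slide":[0,0,0],"turn":[0,0,0],"grip":2.6},{"slide":[0,0,0],"turn":[0,0,0],"grip":2.6},{"slide":[0,0,0],"turn":[0,0,0],"grip":2.6},{"slide":[0,0,0],"turn":[0,0,0],"grip":2.6}]' 25
cat > st.py <<'E'
from cell import robot
import numpy as np
s=robot.state();print(round(s["time"],2),"F",np.round(s["wrist_force"],2),"M",np.round(s["moment"],3),"tcp",np.round(s["tcp_pos"],4),"rot",np.round(s["ee_rot"],2),"w",round(s["gripper_width"],4),"g",round(s["grip_force"],1),"j7",round(s["joint_pos"][6],2),"e7",round(s["effort"][6],3))
E
python3 st.py
```

```text
time: 6.08
tcp_pos: [0.5306, 0.0324, 0.0996]
ee_rot: [-180.0, 0.0, 154.1]
wrist_force: [-2.5, -1.4, 6.2]
gripper_width: 0.0288
grip_force: 24.7
6.08 F [-2.45 -1.38  6.17] M [-0.252  0.514 -0.018] tcp [0.5306 0.0324 0.0996] rot [-179.99    0.    154.12] w 0.0288 g 24.7 j7 64.45 e7 -0.002
```

```bash
python3 -m creep '[{"slide":[0,0,0],"turn":[0,0,3],"grip":2.6},{"slide":[0,0,0],"turn":[0,0,3],"grip":2.6},{"slide":[0,0,0],"turn":[0,0,3],"grip":2.6},{"slide":[0,0,0],"turn":[0,0,3],"grip":2.6},{"slide":[0,0,0],"turn":[0,0,3],"grip":2.6},{"slide":[0,0,0],"turn":[0,0,0],"grip":2.6}]' >/dev/null; python3 st.py;  python3 -m creep '[{"slide":[0,0,0],"turn":[0,0,3],"grip":2.6},{"slide":[0,0,0],"turn":[0,0,3],"grip":2.6},{"slide":[0,0,0],"turn":[0,0,3],"grip":2.6},{"slide":[0,0,0],"turn":[0,0,3],"grip":2.6},{"slide":[0,0,0],"turn":[0,0,0],"grip":2.6}]'>/dev/null; python3 st.py
```

```text
6.83 F [-2.76 -2.38  6.26] M [-0.484  0.53  -0.026] tcp [0.5305 0.0321 0.0995] rot [-179.97    0.    139.07] w 0.0287 g 24.8 j7 51.89 e7 -0.25
7.45 F [-3.44 -2.78  7.69] M [-0.586  0.619 -0.003] tcp [0.5303 0.032  0.0995] rot [-1.7995e+02  1.0000e-02  1.2706e+02] w 0.0287 g 24.9 j7 41.93 e7 -0.25
```

```bash
cat > c.py <<'E'
from cell import robot
import sys,numpy as np
s=robot.state();m=s["moment"][2];print(round(s["time"],2),"Mz",round(m,3),"yaw",round(s["ee_rot"][2],2),"e7",round(s["effort"][6],3),"F",np.round(s["wrist_force"],1),"w",round(s["gripper_width"],4));sys.exit(abs(m)>0.11)
E
exec 3>&1; (
python3 -m creep '[{"slide":[0,0,0],"turn":[0,0,2],"grip":2.6},{"slide":[0,0,0],"turn":[0,0,2],"grip":2.6},{"slide":[0,0,0],"turn":[0,0,2],"grip":2.6}]' 20 && python3 c.py >&3 &&
python3 -m creep '[{"slide":[0,0,0],"turn":[0,0,1],"grip":2.6},{"slide":[0,0,0],"turn":[0,0,0],"grip":2.6}]' && python3 c.py >&3 &&
python3 -m creep '[{"slide":[0,0,0],"turn":[0,0,1],"grip":2.6}]' && python3 c.py >&3 &&
python3 -m creep '[{"slide":[0,0,0],"turn":[0,0,1],"grip":2.6}]' && python3 c.py >&3 &&
python3 -m creep '[{"slide":[0,0,0],"turn":[0,0,1],"grip":2.6}]' && python3 c.py >&3 &&
python3 -m creep '[{"slide":[0,0,0],"turn":[0,0,1],"grip":2.6}]' && python3 c.py >&3 ) >/dev/null
python3 - <<'E'
from h import *
s=robot.snapshot("wrist");cv2.imwrite("pics/f.png",cv2.resize(s["color"][170:330,150:350,::-1],None,fx=3,fy=3,interpolation=cv2.INTER_CUBIC))
E
```

```text
7.83 Mz 0.041 yaw 121.04 e7 0.339 F [-3.7 -3.3  7.3] w 0.0291False
```

View pics/f.png

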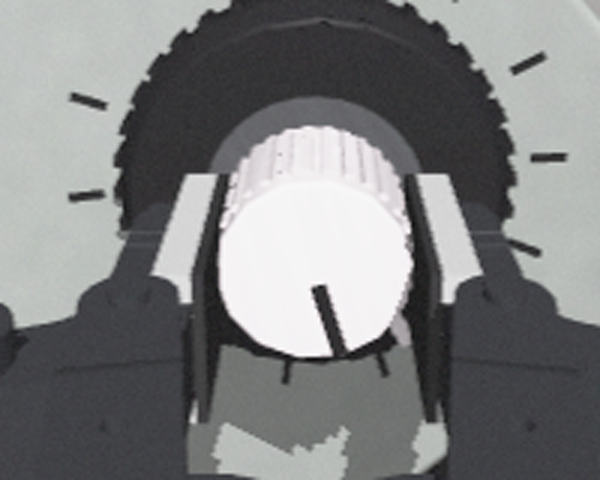

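The pointer has kept its angle in the gripper, so the knob turns with the fingers without slip. The ring mark is out of view from here. I'm fixing the check's exit code and carrying on.

```bash
sed -i 's/sys.exit(abs(m)>0.11)/sys.exit(int(abs(m)>0.11))/' c.py
exec 3>&1; (
python3 -m creep '[{"slide":[0,0,0],"turn":[0,0,1],"grip":2.6},{"slide":[0,0,0],"turn":[0,0,0],"grip":2.6}]' && python3 c.py >&3 &&
python3 -m creep '[{"slide":[0,0,0],"turn":[0,0,1],"grip":2.6}]' && python3 c.py >&3 &&
python3 -m creep '[{"slide":[0,0,0],"turn":[0,0,1],"grip":2.6}]' && python3 c.py >&3 &&
python3 -m creep '[{"slide":[0,0,0],"turn":[0,0,1],"grip":2.6}]' && python3 c.py >&3 &&
python3 -m creep '[{"slide":[0,0,0],"turn":[0,0,1],"grip":2.6}]' && python3 c.py >&3 &&
python3 -m creep '[{"slide":[0,0,0],"turn":[0,0,1],"grip":2.6}]' && python3 c.py >&3 &&
python3 -m creep '[{"slide":[0,0,0],"turn":[0,0,1],"grip":2.6}]' && python3 c.py >&3 &&
python3 -m creep '[{"slide":[0,0,0],"turn":[0,0,1],"grip":2.6}]' && python3 c.py >&3 &&
python3 -m creep '[{"slide":[0,0,0],"turn":[0,0,1],"grip":2.6}]' && python3 c.py >&3 &&
python3 -m creep '[{"slide":[0,0,0],"turn":[0,0,1],"grip":2.6}]' && python3 c.py >&3 &&
python3 -m creep '[{"slide":[0,0,0],"turn":[0,0,1],"grip":2.6}]' && python3 c.py >&3 &&
python3 -m creep '[{"slide":[0,0,0],"turn":[0,0,1],"grip":2.6}]' && python3 c.py >&3 &&
python3 -m creep '[{"slide":[0,0,0],"turn":[0,0,1],"grip":2.6}]' && python3 c.py >&3 &&
python3 -m creep '[{"slide":[0,0,0],"turn":[0,0,1],"grip":2.6}]' && python3 c.py >&3 &&
python3 -m creep '[{"slide":[0,0,0],"turn":[0,0,1],"grip":2.6}]' && python3 c.py >&3 &&
python3 -m creep '[{"slide":[0,0,0],"turn":[0,0,1],"grip":2.6}]' && python3 c.py >&3 ) >/dev/null
```

```text
8.12 Mz 0.011 yaw 120.09 e7 -0.056 F [-3.2 -2.   6.7] w 0.0294
8.25 Mz 0.036 yaw 119.09 e7 0.237 F [-3.7 -2.1  7.4] w 0.029
8.38 Mz 0.033 yaw 118.07 e7 0.152 F [-3.  -3.4  7.7] w 0.029
8.5 Mz 0.027 yaw 117.07 e7 0.149 F [-4.3 -4.1  7.5] w 0.0291
8.62 Mz 0.075 yaw 116.08 e7 0.149 F [-4.  -3.1  6.8] w 0.0289
8.75 Mz 0.059 yaw 115.07 e7 0.148 F [-4.6 -4.1  7.9] w 0.029
8.88 Mz 0.016 yaw 114.07 e7 0.148 F [-4.6 -3.   7.9] w 0.0287
9.0 Mz 0.062 yaw 113.08 e7 0.148 F [-4.9 -3.7  6.7] w 0.0291
9.12 Mz -0.041 yaw 112.07 e7 0.148 F [-4.  -3.3  7.7] w 0.029
9.25 Mz 0.036 yaw 111.07 e7 0.148 F [-5.5 -2.9  7.8] w 0.0294
9.38 Mz 0.014 yaw 110.07 e7 0.148 F [-4.8 -3.   8.7] w 0.0291
9.5 Mz 0.043 yaw 109.07 e7 0.148 F [-5.4 -3.5  7.7] w 0.029
9.62 Mz 0.072 yaw 108.07 e7 0.147 F [-3.7 -2.7  8.1] w 0.029
9.75 Mz 0.027 yaw 107.07 e7 0.147 F [-4.3 -3.1  8.3] w 0.0291
9.88 Mz -0.035 yaw 106.07 e7 0.147 F [-5.3 -4.   9. ] w 0.0287
10.0 Mz 0.037 yaw 105.07 e7 0.147 F [-4.6 -3.9  8. ] w 0.0288
```

```bash
cat > c.py <<'E'
from cell import robot
import sys,numpy as np
s=robot.state();m=s["moment"][2];e=s["effort"][6]
stop=m>0.13 or abs(e-.147)>.06
print(round(s["time"],2),"Mz",round(m,3),"yaw",round(s["ee_rot"][2],2),"e7",round(e,3),"w",round(s["gripper_width"],4),"STOP" if stop else "",file=sys.stderr);sys.exit(int(stop))
E
(
python3 -m creep '[{"slide":[0,0,0],"turn":[0,0,0.7],"grip":2.6}]' && python3 c.py &&
python3 -m creep '[{"slide":[0,0,0],"turn":[0,0,0.7],"grip":2.6}]' && python3 c.py &&
python3 -m creep '[{"slide":[0,0,0],"turn":[0,0,0.7],"grip":2.6}]' && python3 c.py &&
python3 -m creep '[{"slide":[0,0,0],"turn":[0,0,0.7],"grip":2.6}]' && python3 c.py &&
python3 -m creep '[{"slide":[0,0,0],"turn":[0,0,0.7],"grip":2.6}]' && python3 c.py &&
python3 -m creep '[{"slide":[0,0,0],"turn":[0,0,0.7],"grip":2.6}]' && python3 c.py &&
python3 -m creep '[{"slide":[0,0,0],"turn":[0,0,0.7],"grip":2.6}]' && python3 c.py &&
python3 -m creep '[{"slide":[0,0,0],"turn":[0,0,0.7],"grip":2.6}]' && python3 c.py &&
python3 -m creep '[{"slide":[0,0,0],"turn":[0,0,0.7],"grip":2.6}]' && python3 c.py &&
python3 -m creep '[{"slide":[0,0,0],"turn":[0,0,0.7],"grip":2.6}]' && python3 c.py &&
python3 -m creep '[{"slide":[0,0,0],"turn":[0,0,0.7],"grip":2.6}]' && python3 c.py &&
python3 -m creep '[{"slide":[0,0,0],"turn":[0,0,0.7],"grip":2.6}]' && python3 c.py &&
python3 -m creep '[{"slide":[0,0,0],"turn":[0,0,0.7],"grip":2.6}]' && python3 c.py &&
python3 -m creep '[{"slide":[0,0,0],"turn":[0,0,0.7],"grip":2.6}]' && python3 c.py &&
python3 -m creep '[{"slide":[0,0,0],"turn":[0,0,0.7],"grip":2.6}]' && python3 c.py &&
python3 -m creep '[{"slide":[0,0,0],"turn":[0,0,0.7],"grip":2.6}]' && python3 c.py &&
python3 -m creep '[{"slide":[0,0,0],"turn":[0,0,0.7],"grip":2.6}]' && python3 c.py &&
python3 -m creep '[{"slide":[0,0,0],"turn":[0,0,0.7],"grip":2.6}]' && python3 c.py &&
python3 -m creep '[{"slide":[0,0,0],"turn":[0,0,0.7],"grip":2.6}]' && python3 c.py &&
python3 -m creep '[{"slide":[0,0,0],"turn":[0,0,0.7],"grip":2.6}]' && python3 c.py ) >/dev/null
```

```text
10.12 Mz 0.058 yaw 104.38 e7 0.062 w 0.029 STOP
```

```bash
cat > c.py <<'E'
from cell import robot
import sys,os,json
s=robot.state();m=s["moment"][2];e=s["effort"][6]
p=json.load(open("p.json")) if os.path.exists("p.json") else [0,99,0,0]
json.dump([p[0]+1,e,m,0],open("p.json","w"))
stop=m>0.13 or (p[0]>2 and abs(e-p[1])>.05) or (m+p[2])/2>.1
print(round(s["time"],2),"Mz",round(m,3),"yaw",round(s["ee_rot"][2],2),"e7",round(e,3),"w",round(s["gripper_width"],4),"STOP" if stop else "",file=sys.stderr);sys.exit(int(stop))
E
rm -f p.json; (
python3 -m creep '[{"slide":[0,0,0],"turn":[0,0,0.7],"grip":2.6}]' && python3 c.py &&
python3 -m creep '[{"slide":[0,0,0],"turn":[0,0,0.7],"grip":2.6}]' && python3 c.py &&
python3 -m creep '[{"slide":[0,0,0],"turn":[0,0,0.7],"grip":2.6}]' && python3 c.py &&
python3 -m creep '[{"slide":[0,0,0],"turn":[0,0,0.7],"grip":2.6}]' && python3 c.py &&
python3 -m creep '[{"slide":[0,0,0],"turn":[0,0,0.7],"grip":2.6}]' && python3 c.py &&
python3 -m creep '[{"slide":[0,0,0],"turn":[0,0,0.7],"grip":2.6}]' && python3 c.py &&
python3 -m creep '[{"slide":[0,0,0],"turn":[0,0,0.7],"grip":2.6}]' && python3 c.py &&
python3 -m creep '[{"slide":[0,0,0],"turn":[0,0,0.7],"grip":2.6}]' && python3 c.py &&
python3 -m creep '[{"slide":[0,0,0],"turn":[0,0,0.7],"grip":2.6}]' && python3 c.py &&
python3 -m creep '[{"slide":[0,0,0],"turn":[0,0,0.7],"grip":2.6}]' && python3 c.py &&
python3 -m creep '[{"slide":[0,0,0],"turn":[0,0,0.7],"grip":2.6}]' && python3 c.py &&
python3 -m creep '[{"slide":[0,0,0],"turn":[0,0,0.7],"grip":2.6}]' && python3 c.py &&
python3 -m creep '[{"slide":[0,0,0],"turn":[0,0,0.7],"grip":2.6}]' && python3 c.py &&
python3 -m creep '[{"slide":[0,0,0],"turn":[0,0,0.7],"grip":2.6}]' && python3 c.py &&
python3 -m creep '[{"slide":[0,0,0],"turn":[0,0,0.7],"grip":2.6}]' && python3 c.py &&
python3 -m creep '[{"slide":[0,0,0],"turn":[0,0,0.7],"grip":2.6}]' && python3 c.py &&
python3 -m creep '[{"slide":[0,0,0],"turn":[0,0,0.7],"grip":2.6}]' && python3 c.py &&
python3 -m creep '[{"slide":[0,0,0],"turn":[0,0,0.7],"grip":2.6}]' && python3 c.py &&
python3 -m creep '[{"slide":[0,0,0],"turn":[0,0,0.7],"grip":2.6}]' && python3 c.py &&
python3 -m creep '[{"slide":[0,0,0],"turn":[0,0,0.7],"grip":2.6}]' && python3 c.py ) >/dev/null
```

```text
10.25 Mz 0.039 yaw 103.68 e7 0.089 w 0.0287 
10.38 Mz 0.049 yaw 102.98 e7 0.09 w 0.0292 
10.5 Mz 0.04 yaw 102.28 e7 0.09 w 0.029 
10.62 Mz 0.116 yaw 101.58 e7 0.09 w 0.0289 
10.75 Mz 0.007 yaw 100.88 e7 0.09 w 0.0293 
10.88 Mz 0.077 yaw 100.18 e7 0.09 w 0.029 
11.0 Mz 0.047 yaw 99.49 e7 0.09 w 0.0294 
11.12 Mz 0.061 yaw 98.78 e7 0.09 w 0.0287 
11.25 Mz 0.097 yaw 98.08 e7 0.09 w 0.0293 
11.38 Mz 0.104 yaw 97.38 e7 0.09 w 0.0291 STOP
```

```bash
cat > avg.py <<'E'
from cell import robot
import numpy as np
r=[]
for i in range(5):
    robot.snapshot("side");s=robot.state();r.append([s["moment"][2],s["effort"][6],s["joint_pos"][6],s["ee_rot"][2]])
print(s["time"],np.round(np.array(r)[:,0],3),"mean",np.round(np.mean(r,0),4))
E
python3 avg.py
```

```text
11.625 [-0.021 -0.049 -0.076 -0.026 -0.013] mean [-3.70000e-02  2.20000e-03  1.75390e+01  9.73816e+01]
```

```bash
sed -i 's/^stop=.*/stop=m>0.15 or (p[0]>2 and abs(e-p[1])>.04) or (m+p[2])\/2>.12/' c.py
rm -f p.json; (
python3 -m creep '[{"slide":[0,0,0],"turn":[0,0,0.7],"grip":2.6}]' && python3 c.py &&
python3 -m creep '[{"slide":[0,0,0],"turn":[0,0,0.7],"grip":2.6}]' && python3 c.py &&
python3 -m creep '[{"slide":[0,0,0],"turn":[0,0,0.7],"grip":2.6}]' && python3 c.py &&
python3 -m creep '[{"slide":[0,0,0],"turn":[0,0,0.7],"grip":2.6}]' && python3 c.py &&
python3 -m creep '[{"slide":[0,0,0],"turn":[0,0,0.7],"grip":2.6}]' && python3 c.py &&
python3 -m creep '[{"slide":[0,0,0],"turn":[0,0,0.7],"grip":2.6}]' && python3 c.py &&
python3 -m creep '[{"slide":[0,0,0],"turn":[0,0,0.7],"grip":2.6}]' && python3 c.py &&
python3 -m creep '[{"slide":[0,0,0],"turn":[0,0,0.7],"grip":2.6}]' && python3 c.py &&
python3 -m creep '[{"slide":[0,0,0],"turn":[0,0,0.7],"grip":2.6}]' && python3 c.py &&
python3 -m creep '[{"slide":[0,0,0],"turn":[0,0,0.7],"grip":2.6}]' && python3 c.py &&
python3 -m creep '[{"slide":[0,0,0],"turn":[0,0,0.7],"grip":2.6}]' && python3 c.py &&
python3 -m creep '[{"slide":[0,0,0],"turn":[0,0,0.7],"grip":2.6}]' && python3 c.py &&
python3 -m creep '[{"slide":[0,0,0],"turn":[0,0,0.7],"grip":2.6}]' && python3 c.py &&
python3 -m creep '[{"slide":[0,0,0],"turn":[0,0,0.7],"grip":2.6}]' && python3 c.py &&
python3 -m creep '[{"slide":[0,0,0],"turn":[0,0,0.7],"grip":2.6}]' && python3 c.py &&
python3 -m creep '[{"slide":[0,0,0],"turn":[0,0,0.7],"grip":2.6}]' && python3 c.py &&
python3 -m creep '[{"slide":[0,0,0],"turn":[0,0,0.7],"grip":2.6}]' && python3 c.py &&
python3 -m creep '[{"slide":[0,0,0],"turn":[0,0,0.7],"grip":2.6}]' && python3 c.py &&
python3 -m creep '[{"slide":[0,0,0],"turn":[0,0,0.7],"grip":2.6}]' && python3 c.py &&
python3 -m creep '[{"slide":[0,0,0],"turn":[0,0,0.7],"grip":2.6}]' && python3 c.py &&
python3 -m creep '[{"slide":[0,0,0],"turn":[0,0,0.7],"grip":2.6}]' && python3 c.py &&
python3 -m creep '[{"slide":[0,0,0],"turn":[0,0,0.7],"grip":2.6}]' && python3 c.py &&
python3 -m creep '[{"slide":[0,0,0],"turn":[0,0,0.7],"grip":2.6}]' && python3 c.py &&
python3 -m creep '[{"slide":[0,0,0],"turn":[0,0,0.7],"grip":2.6}]' && python3 c.py &&
python3 -m creep '[{"slide":[0,0,0],"turn":[0,0,0.7],"grip":2.6}]' && python3 c.py ) >/dev/null
```

```text
11.75 Mz 0.047 yaw 96.69 e7 0.151 w 0.0291 
11.88 Mz 0.057 yaw 95.98 e7 0.092 w 0.0291 
12.0 Mz 0.078 yaw 95.28 e7 0.089 w 0.0288 
12.12 Mz 0.017 yaw 94.58 e7 0.089 w 0.0289 
12.25 Mz 0.057 yaw 93.88 e7 0.089 w 0.0289 
12.38 Mz 0.045 yaw 93.18 e7 0.089 w 0.0286 
12.5 Mz 0.044 yaw 92.48 e7 0.089 w 0.0289 
12.62 Mz 0.069 yaw 91.78 e7 0.089 w 0.0288 
12.75 Mz 0.019 yaw 91.08 e7 0.089 w 0.0291 
12.88 Mz 0.051 yaw 90.38 e7 0.089 w 0.0292 
13.0 Mz 0.063 yaw 89.68 e7 0.089 w 0.0287 
13.12 Mz 0.03 yaw 88.98 e7 0.089 w 0.029 
13.25 Mz -0.016 yaw 88.28 e7 0.089 w 0.0288 
13.38 Mz 0.036 yaw 87.58 e7 0.089 w 0.0288 
13.5 Mz 0.021 yaw 86.88 e7 0.089 w 0.0291 
13.62 Mz 0.006 yaw 86.18 e7 0.089 w 0.0292 
13.75 Mz 0.068 yaw 85.48 e7 0.089 w 0.0288 
13.88 Mz -0.025 yaw 84.78 e7 0.089 w 0.029 
14.0 Mz 0.041 yaw 84.08 e7 0.089 w 0.029 
14.12 Mz 0.072 yaw 83.38 e7 0.088 w 0.0291 
14.25 Mz 0.052 yaw 82.68 e7 0.088 w 0.0289 
14.38 Mz 0.025 yaw 81.98 e7 0.088 w 0.0289 
14.5 Mz 0.071 yaw 81.28 e7 0.088 w 0.029 
14.62 Mz -0.008 yaw 80.58 e7 0.088 w 0.0288 
14.75 Mz 0.026 yaw 79.88 e7 0.088 w 0.0285
```

```bash
rm -f p.json; (
python3 -m creep '[{"slide":[0,0,0],"turn":[0,0,0.7],"grip":2.6}]' && python3 c.py &&
python3 -m creep '[{"slide":[0,0,0],"turn":[0,0,0.7],"grip":2.6}]' && python3 c.py &&
python3 -m creep '[{"slide":[0,0,0],"turn":[0,0,0.7],"grip":2.6}]' && python3 c.py &&
python3 -m creep '[{"slide":[0,0,0],"turn":[0,0,0.7],"grip":2.6}]' && python3 c.py &&
python3 -m creep '[{"slide":[0,0,0],"turn":[0,0,0.7],"grip":2.6}]' && python3 c.py &&
python3 -m creep '[{"slide":[0,0,0],"turn":[0,0,0.7],"grip":2.6}]' && python3 c.py &&
python3 -m creep '[{"slide":[0,0,0],"turn":[0,0,0.7],"grip":2.6}]' && python3 c.py &&
python3 -m creep '[{"slide":[0,0,0],"turn":[0,0,0.7],"grip":2.6}]' && python3 c.py &&
python3 -m creep '[{"slide":[0,0,0],"turn":[0,0,0.7],"grip":2.6}]' && python3 c.py &&
python3 -m creep '[{"slide":[0,0,0],"turn":[0,0,0.7],"grip":2.6}]' && python3 c.py &&
python3 -m creep '[{"slide":[0,0,0],"turn":[0,0,0.7],"grip":2.6}]' && python3 c.py &&
python3 -m creep '[{"slide":[0,0,0],"turn":[0,0,0.7],"grip":2.6}]' && python3 c.py &&
python3 -m creep '[{"slide":[0,0,0],"turn":[0,0,0.7],"grip":2.6}]' && python3 c.py &&
python3 -m creep '[{"slide":[0,0,0],"turn":[0,0,0.7],"grip":2.6}]' && python3 c.py &&
python3 -m creep '[{"slide":[0,0,0],"turn":[0,0,0.7],"grip":2.6}]' && python3 c.py &&
python3 -m creep '[{"slide":[0,0,0],"turn":[0,0,0.7],"grip":2.6}]' && python3 c.py &&
python3 -m creep '[{"slide":[0,0,0],"turn":[0,0,0.7],"grip":2.6}]' && python3 c.py &&
python3 -m creep '[{"slide":[0,0,0],"turn":[0,0,0.7],"grip":2.6}]' && python3 c.py &&
python3 -m creep '[{"slide":[0,0,0],"turn":[0,0,0.7],"grip":2.6}]' && python3 c.py &&
python3 -m creep '[{"slide":[0,0,0],"turn":[0,0,0.7],"grip":2.6}]' && python3 c.py &&
python3 -m creep '[{"slide":[0,0,0],"turn":[0,0,0.7],"grip":2.6}]' && python3 c.py &&
python3 -m creep '[{"slide":[0,0,0],"turn":[0,0,0.7],"grip":2.6}]' && python3 c.py &&
python3 -m creep '[{"slide":[0,0,0],"turn":[0,0,0.7],"grip":2.6}]' && python3 c.py &&
python3 -m creep '[{"slide":[0,0,0],"turn":[0,0,0.7],"grip":2.6}]' && python3 c.py &&
python3 -m creep '[{"slide":[0,0,0],"turn":[0,0,0.7],"grip":2.6}]' && python3 c.py &&
python3 -m creep '[{"slide":[0,0,0],"turn":[0,0,0.7],"grip":2.6}]' && python3 c.py &&
python3 -m creep '[{"slide":[0,0,0],"turn":[0,0,0.7],"grip":2.6}]' && python3 c.py &&
python3 -m creep '[{"slide":[0,0,0],"turn":[0,0,0.7],"grip":2.6}]' && python3 c.py &&
python3 -m creep '[{"slide":[0,0,0],"turn":[0,0,0.7],"grip":2.6}]' && python3 c.py &&
python3 -m creep '[{"slide":[0,0,0],"turn":[0,0,0.7],"grip":2.6}]' && python3 c.py ) 2>&1 >/dev/null | tail -12
```

```text
17.12 Mz 0.05 yaw 66.58 e7 0.088 w 0.029 
17.25 Mz 0.033 yaw 65.88 e7 0.088 w 0.0288 
17.38 Mz 0.054 yaw 65.18 e7 0.088 w 0.0286 
17.5 Mz 0.046 yaw 64.49 e7 0.088 w 0.0291 
17.62 Mz 0.014 yaw 63.79 e7 0.088 w 0.0294 
17.75 Mz 0.05 yaw 63.08 e7 0.087 w 0.029 
17.88 Mz 0.092 yaw 62.39 e7 0.087 w 0.0289 
18.0 Mz 0.069 yaw 61.69 e7 0.087 w 0.0293 
18.12 Mz 0.016 yaw 60.98 e7 0.087 w 0.029 
18.25 Mz 0.027 yaw 60.29 e7 0.087 w 0.0289 
18.38 Mz 0.059 yaw 59.59 e7 0.087 w 0.0288 
18.5 Mz 0.064 yaw 58.88 e7 0.087 w 0.0288
```

```bash
rm -f p.json; (
python3 -m creep '[{"slide":[0,0,0],"turn":[0,0,0.7],"grip":2.6}]' && python3 c.py &&
python3 -m creep '[{"slide":[0,0,0],"turn":[0,0,0.7],"grip":2.6}]' && python3 c.py &&
python3 -m creep '[{"slide":[0,0,0],"turn":[0,0,0.7],"grip":2.6}]' && python3 c.py &&
python3 -m creep '[{"slide":[0,0,0],"turn":[0,0,0.7],"grip":2.6}]' && python3 c.py &&
python3 -m creep '[{"slide":[0,0,0],"turn":[0,0,0.7],"grip":2.6}]' && python3 c.py &&
python3 -m creep '[{"slide":[0,0,0],"turn":[0,0,0.7],"grip":2.6}]' && python3 c.py &&
python3 -m creep '[{"slide":[0,0,0],"turn":[0,0,0.7],"grip":2.6}]' && python3 c.py &&
python3 -m creep '[{"slide":[0,0,0],"turn":[0,0,0.7],"grip":2.6}]' && python3 c.py &&
python3 -m creep '[{"slide":[0,0,0],"turn":[0,0,0.7],"grip":2.6}]' && python3 c.py &&
python3 -m creep '[{"slide":[0,0,0],"turn":[0,0,0.7],"grip":2.6}]' && python3 c.py &&
python3 -m creep '[{"slide":[0,0,0],"turn":[0,0,0.7],"grip":2.6}]' && python3 c.py &&
python3 -m creep '[{"slide":[0,0,0],"turn":[0,0,0.7],"grip":2.6}]' && python3 c.py &&
python3 -m creep '[{"slide":[0,0,0],"turn":[0,0,0.7],"grip":2.6}]' && python3 c.py &&
python3 -m creep '[{"slide":[0,0,0],"turn":[0,0,0.7],"grip":2.6}]' && python3 c.py &&
python3 -m creep '[{"slide":[0,0,0],"turn":[0,0,0.7],"grip":2.6}]' && python3 c.py &&
python3 -m creep '[{"slide":[0,0,0],"turn":[0,0,0.7],"grip":2.6}]' && python3 c.py &&
python3 -m creep '[{"slide":[0,0,0],"turn":[0,0,0.7],"grip":2.6}]' && python3 c.py &&
python3 -m creep '[{"slide":[0,0,0],"turn":[0,0,0.7],"grip":2.6}]' && python3 c.py &&
python3 -m creep '[{"slide":[0,0,0],"turn":[0,0,0.7],"grip":2.6}]' && python3 c.py &&
python3 -m creep '[{"slide":[0,0,0],"turn":[0,0,0.7],"grip":2.6}]' && python3 c.py &&
python3 -m creep '[{"slide":[0,0,0],"turn":[0,0,0.7],"grip":2.6}]' && python3 c.py &&
python3 -m creep '[{"slide":[0,0,0],"turn":[0,0,0.7],"grip":2.6}]' && python3 c.py &&
python3 -m creep '[{"slide":[0,0,0],"turn":[0,0,0.7],"grip":2.6}]' && python3 c.py &&
python3 -m creep '[{"slide":[0,0,0],"turn":[0,0,0.7],"grip":2.6}]' && python3 c.py &&
python3 -m creep '[{"slide":[0,0,0],"turn":[0,0,0.7],"grip":2.6}]' && python3 c.py &&
python3 -m creep '[{"slide":[0,0,0],"turn":[0,0,0.7],"grip":2.6}]' && python3 c.py &&
python3 -m creep '[{"slide":[0,0,0],"turn":[0,0,0.7],"grip":2.6}]' && python3 c.py &&
python3 -m creep '[{"slide":[0,0,0],"turn":[0,0,0.7],"grip":2.6}]' && python3 c.py &&
python3 -m creep '[{"slide":[0,0,0],"turn":[0,0,0.7],"grip":2.6}]' && python3 c.py &&
python3 -m creep '[{"slide":[0,0,0],"turn":[0,0,0.7],"grip":2.6}]' && python3 c.py ) 2>&1 >/dev/null | tail -12
```

```text
20.88 Mz 0.07 yaw 45.59 e7 0.088 w 0.029 
21.0 Mz 0.044 yaw 44.89 e7 0.088 w 0.029 
21.12 Mz 0.019 yaw 44.2 e7 0.088 w 0.0292 
21.25 Mz 0.08 yaw 43.49 e7 0.088 w 0.0291 
21.38 Mz 0.048 yaw 42.79 e7 0.088 w 0.0289 
21.5 Mz 0.097 yaw 42.09 e7 0.088 w 0.0291 
21.62 Mz 0.09 yaw 41.4 e7 0.088 w 0.0291 
21.75 Mz 0.089 yaw 40.7 e7 0.088 w 0.0288 
21.88 Mz 0.027 yaw 39.99 e7 0.088 w 0.0289 
22.0 Mz 0.063 yaw 39.29 e7 0.088 w 0.0293 
22.12 Mz 0.066 yaw 38.59 e7 0.088 w 0.029 
22.25 Mz -0.001 yaw 37.9 e7 0.088 w 0.0294
```

```bash
rm -f p.json; (
python3 -m creep '[{"slide":[0,0,0],"turn":[0,0,0.7],"grip":2.6}]' && python3 c.py &&
python3 -m creep '[{"slide":[0,0,0],"turn":[0,0,0.7],"grip":2.6}]' && python3 c.py &&
python3 -m creep '[{"slide":[0,0,0],"turn":[0,0,0.7],"grip":2.6}]' && python3 c.py &&
python3 -m creep '[{"slide":[0,0,0],"turn":[0,0,0.7],"grip":2.6}]' && python3 c.py &&
python3 -m creep '[{"slide":[0,0,0],"turn":[0,0,0.7],"grip":2.6}]' && python3 c.py &&
python3 -m creep '[{"slide":[0,0,0],"turn":[0,0,0.7],"grip":2.6}]' && python3 c.py &&
python3 -m creep '[{"slide":[0,0,0],"turn":[0,0,0.7],"grip":2.6}]' && python3 c.py &&
python3 -m creep '[{"slide":[0,0,0],"turn":[0,0,0.7],"grip":2.6}]' && python3 c.py &&
python3 -m creep '[{"slide":[0,0,0],"turn":[0,0,0.7],"grip":2.6}]' && python3 c.py &&
python3 -m creep '[{"slide":[0,0,0],"turn":[0,0,0.7],"grip":2.6}]' && python3 c.py &&
python3 -m creep '[{"slide":[0,0,0],"turn":[0,0,0.7],"grip":2.6}]' && python3 c.py &&
python3 -m creep '[{"slide":[0,0,0],"turn":[0,0,0.7],"grip":2.6}]' && python3 c.py &&
python3 -m creep '[{"slide":[0,0,0],"turn":[0,0,0.7],"grip":2.6}]' && python3 c.py &&
python3 -m creep '[{"slide":[0,0,0],"turn":[0,0,0.7],"grip":2.6}]' && python3 c.py &&
python3 -m creep '[{"slide":[0,0,0],"turn":[0,0,0.7],"grip":2.6}]' && python3 c.py &&
python3 -m creep '[{"slide":[0,0,0],"turn":[0,0,0.7],"grip":2.6}]' && python3 c.py &&
python3 -m creep '[{"slide":[0,0,0],"turn":[0,0,0.7],"grip":2.6}]' && python3 c.py &&
python3 -m creep '[{"slide":[0,0,0],"turn":[0,0,0.7],"grip":2.6}]' && python3 c.py &&
python3 -m creep '[{"slide":[0,0,0],"turn":[0,0,0.7],"grip":2.6}]' && python3 c.py &&
python3 -m creep '[{"slide":[0,0,0],"turn":[0,0,0.7],"grip":2.6}]' && python3 c.py &&
python3 -m creep '[{"slide":[0,0,0],"turn":[0,0,0.7],"grip":2.6}]' && python3 c.py &&
python3 -m creep '[{"slide":[0,0,0],"turn":[0,0,0.7],"grip":2.6}]' && python3 c.py &&
python3 -m creep '[{"slide":[0,0,0],"turn":[0,0,0.7],"grip":2.6}]' && python3 c.py &&
python3 -m creep '[{"slide":[0,0,0],"turn":[0,0,0.7],"grip":2.6}]' && python3 c.py &&
python3 -m creep '[{"slide":[0,0,0],"turn":[0,0,0.7],"grip":2.6}]' && python3 c.py &&
python3 -m creep '[{"slide":[0,0,0],"turn":[0,0,0.7],"grip":2.6}]' && python3 c.py &&
python3 -m creep '[{"slide":[0,0,0],"turn":[0,0,0.7],"grip":2.6}]' && python3 c.py &&
python3 -m creep '[{"slide":[0,0,0],"turn":[0,0,0.7],"grip":2.6}]' && python3 c.py &&
python3 -m creep '[{"slide":[0,0,0],"turn":[0,0,0.7],"grip":2.6}]' && python3 c.py &&
python3 -m creep '[{"slide":[0,0,0],"turn":[0,0,0.7],"grip":2.6}]' && python3 c.py ) 2>&1 >/dev/null | tail -14
```

```text
22.88 Mz 0.026 yaw 34.4 e7 0.088 w 0.0294 
23.0 Mz 0.09 yaw 33.7 e7 0.088 w 0.0291 
23.12 Mz 0.06 yaw 33.0 e7 0.088 w 0.0285 
23.25 Mz 0.066 yaw 32.3 e7 0.088 w 0.0287 
23.38 Mz 0.088 yaw 31.6 e7 0.088 w 0.0291 
23.5 Mz 0.07 yaw 30.9 e7 0.088 w 0.0286 
23.62 Mz 0.004 yaw 30.2 e7 0.088 w 0.0286 
23.75 Mz 0.027 yaw 29.5 e7 0.089 w 0.0291 
23.88 Mz 0.034 yaw 28.8 e7 0.089 w 0.0291 
24.0 Mz 0.058 yaw 28.11 e7 0.089 w 0.0291 
24.12 Mz 0.07 yaw 27.4 e7 0.089 w 0.0287 
24.25 Mz 0.084 yaw 26.7 e7 0.075 w 0.0291 
24.38 Mz 0.135 yaw 26.01 e7 0.045 w 0.0288 
24.5 Mz 0.103 yaw 25.31 e7 0.004 w 0.0291 STOP
```

```bash
python3 -m creep '[{"slide":[0,0,0],"turn":[0,0,0.7],"grip":2.6}]' >/dev/null; python3 c.py; python3 avg.py
```

```text
24.875 [0.155 0.088 0.123 0.043 0.105] mean [  0.1029  -0.125  -40.8204  24.621 ]24.62 Mz 0.188 yaw 24.62 e7 -0.044 w 0.029 STOP
```

```bash
python3 -m creep '[{"slide":[0,0,0],"turn":[0,0,0.7],"grip":2.6}]' >/dev/null; python3 c.py; python3 avg.py
```

```text
25.25 [0.239 0.134 0.204 0.201 0.167] mean [  0.1888  -0.1753 -41.3706  23.9302]25.0 Mz 0.242 yaw 23.93 e7 -0.037 w 0.0291 STOP
```

The stop is felt clearly: a sustained 0.19 N m after 130° of turning, well under 0.33. Releasing, rising and checking the ring and pointer.

```bash
python3 -m creep '[{"slide":[0,0,0],"turn":[0,0,0],"grip":3.6},{"slide":[0,0,0],"turn":[0,0,0],"grip":4.5},{"slide":[0,0,0],"turn":[0,0,0],"grip":5},{"slide":[0,0,-2],"turn":[0,0,0],"grip":5},{"slide":[0,0,-4],"turn":[0,0,0],"grip":5},{"slide":[0,0,0],"turn":[0,0,0],"grip":5},{"slide":[0,0,0],"turn":[0,0,0],"grip":5}]'
python3 fit.py
python3 -c "
from h import *
show(look(['knob_grip','ring_mark','button_top'],['scene','side','wrist'],'g'))"
```

```text
time: 26.12
tcp_pos: [0.5307, 0.033, 0.1598]
ee_rot: [-180.0, -0.1, 24.0]
wrist_force: [-0.4, 0.2, -0.7]
gripper_width: 0.0497
grip_force: 0.0
knobtop ((253.50765991210938, 216.16127014160156), (43.3648796081543, 47.96828079223633), 129.94898986816406) [0.53082168 0.03369397 0.097     ]
knob 0.88 [255.3 212.8] [48.  52.9] [array([0.5196, 0.0274, 0.055 ]), array([0.5222, 0.0285, 0.063 ]), array([0.5248, 0.0297, 0.071 ]), array([0.5294, 0.0318, 0.085 ])]
ring_mark 0.66 [255.2 200. ] [96.2 99.1] [array([0.5291, 0.0317, 0.055 ]), array([0.5314, 0.0327, 0.063 ]), array([0.5337, 0.0338, 0.071 ]), array([0.5377, 0.0356, 0.085 ])]
[0.53027632 0.03265883 0.15877278] [-1.79994145e+02  6.54746028e-02  2.39378784e+01] [0.59378105 0.06062612 0.2807974 ]
knob_grip [('scene', 0.59, [232.7, 179.0]), ('side', 0.57, [251.1, 198.7]), ('wrist', 0.93, [254.0, 212.8])]
    [0.53   0.0319 0.0905] [0.0039 0.003  0.0014]
ring_mark [('scene', 0.58, [236.2, 198.8]), ('side', 0.78, [262.0, 203.0]), ('wrist', 0.65, [286.2, 177.8])]
    [0.5566 0.0188 0.0662] [0.0065 0.0063 0.0004]
button_top [('scene', 0.59, [193.7, 155.2]), ('side', 0.69, [269.9, 239.6]), ('wrist', 0.64, [204.0, 310.5])]
    [ 0.4555 -0.011   0.0869] [0.0228 0.063  0.0475]
```

View pics/fit.png

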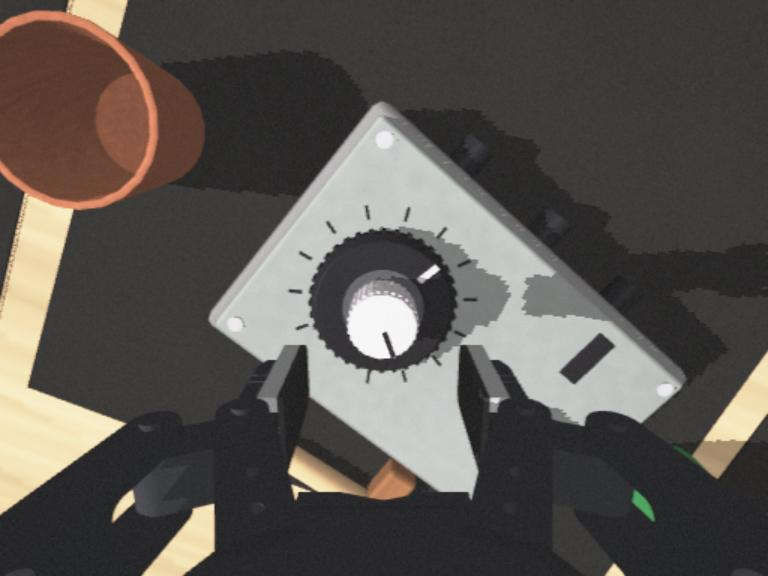

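The pointer has turned about 130° and the ring mark is at (430,272). I'll check the mark numerically while moving over the button and closing the fingers.

```bash
python3 - <<'E'
from h import *
s=robot.snapshot("wrist");c=np.array([.5305,.033])
# ring mark end / centre now
for px in ((286.7,181.3),): 
    p=atz(ray(s,px),.071)[:2]-c;print("now",np.degrees(np.arctan2(p[1],p[0])),np.hypot(*p))
im=s["color"]
E
python3 -m creep '[{"slide":[-4.2,3.8,0],"turn":[0,0,0],"grip":4},{"slide":[-4.2,3.8,0],"turn":[0,0,0],"grip":2},{"slide":[0,0,0],"turn":[0,0,0],"grip":0},{"slide":[0,0,0],"turn":[0,0,0],"grip":0},{"slide":[0,0,0],"turn":[0,0,0],"grip":0},{"slide":[0,0,0],"turn":[0,0,0],"grip":0}]'
python3 fit.py 
python3 -c "
from h import *
show(look(['ring_mark','button_top','feed_mid'],['scene','side','wrist']))"
```

```text
now -29.73996665515772 0.02872405774674334
time: 27.78
tcp_pos: [0.4851, -0.0699, 0.1591]
ee_rot: [180.0, 0.0, 24.1]
wrist_force: [0.2, 0.2, -0.6]
gripper_width: 0.0
grip_force: 0.0
knobtop ((121.31161499023438, 78.8828353881836), (50.002132415771484, 57.292320251464844), 159.1549530029297) [0.53033299 0.03258678 0.097     ]
knob 0.68 [128.2  80.3] [55.6 67.4] [array([0.5273, 0.0451, 0.055 ]), array([0.528, 0.042, 0.063]), array([0.5288, 0.0389, 0.071 ]), array([0.5301, 0.0335, 0.085 ])]
button 0.86 [253.3 204.2] [38.8 40. ] [array([ 0.4799, -0.0712,  0.055 ]), array([ 0.4823, -0.0702,  0.063 ]), array([ 0.4847, -0.0692,  0.071 ]), array([ 0.489 , -0.0673,  0.085 ])]
ring_mark 0.97 [142.5  80.5] [108.6 121.3] [array([0.5312, 0.0359, 0.055 ]), array([0.5318, 0.0332, 0.063 ]), array([0.5324, 0.0304, 0.071 ]), array([0.5335, 0.0255, 0.085 ])]
[ 0.4848126  -0.07058543  0.15923304] [1.79998400e+02 7.09834063e-03 2.39730285e+01] [ 0.54823204 -0.04207928  0.28001422]
ring_mark [('scene', 0.86, [238.7, 197.0]), ('side', 0.59, [259.5, 202.2]), ('wrist', 0.98, [168.2, 49.5])]
    [0.556  0.0243 0.065 ] [0.0054 0.0075 0.0021]
button_top [('scene', 0.72, [178.7, 192.9]), ('side', 0.56, [273.4, 238.5]), ('wrist', 0.8, [252.0, 206.7])]
    [ 0.4836 -0.0715  0.0795] [0.0024 0.0021 0.0028]
feed_mid [('scene', 0.87, [123.0, 232.5]), ('side', 0.81, [318.3, 283.4]), ('wrist', 0.66, [399.9, 281.5])]
    [ 0.4714 -0.2044  0.0615] [0.0028 0.0008 0.0026]
```

View pics/fit.png

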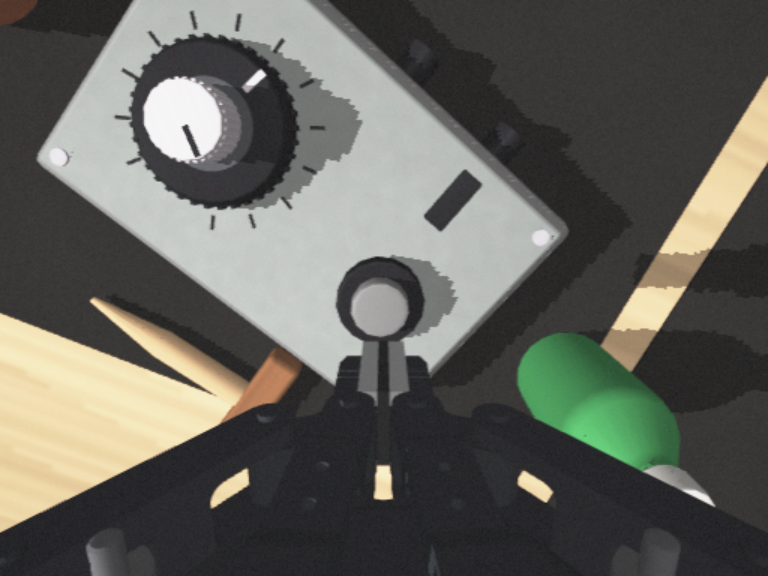

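Run:
```python
from h import *
from scipy.spatial.transform import Rotation as R
s=robot.snapshot("wrist");st=robot.state();E=np.array(s["extrinsics"])
C=R.from_euler("xyz",st["ee_rot"],degrees=True).as_matrix().T@E[:3,:3]
for name,rot,t,kn,mk in (("before",[179.98,.018,154.146],[.4700589,.06250192,.2850156],(254,208.7),(253.3,236)),
  ("after1",[-179.994,.065,23.938],[.59378,.060626,.280797],(253.5,216),(286.7,181.3)),
  ("after2",st["ee_rot"],E[:3,3],(121.3,79),(170.7,52))):
    e=np.eye(4);e[:3,:3]=R.from_euler("xyz",rot,degrees=True).as_matrix()@C;e[:3,3]=t;q=dict(s);q["extrinsics"]=e
    m=atz(ray(q,mk),.071);print(name,m,atz(ray(q,kn),.097))
    for a in ((.5305,.033),atz(ray(q,kn),.097)[:2]):
        d=m[:2]-a;print("  ",np.degrees(np.arctan2(d[1],d[0])),np.hypot(*d))
print(s["extrinsics"][2,3])
```

```text
before [0.55605402 0.01956345 0.071     ] [0.52846858 0.03362012 0.097     ]
   -27.73583064662893 0.028871242935701705
   -27.00196708371436 0.03096039649458639
after1 [0.55504569 0.01879547 0.071     ] [0.53051503 0.03354265 0.097     ]
   -30.057867278455973 0.02835947242723709
   -31.01317171102513 0.0286222372178384
after2 [0.55569339 0.01848283 0.071     ] [0.53008904 0.03159605 0.097     ]
   -29.95180477007285 0.02907671017800746
   -27.119169024244314 0.028766980875617038
0.2801850017223616
```

The ring mark lies at the same angle before and after, within measurement error of about 2°. The button is at (253,204), directly under the closed fingertips, so I'm pressing with force guards.

```bash
cat > z.py <<'E'
from cell import robot
import sys
s=robot.state();f=s["wrist_force"][2];print(round(s["time"],2),"Fz",round(f,2),"z",round(s["tcp_pos"][2],4),file=sys.stderr);sys.exit(int(abs(f)>9))
E
(python3 -m creep '[{"slide":[0,0,3],"turn":[0,0,0],"grip":0},{"slide":[0,0,1.6],"turn":[0,0,0],"grip":0},{"slide":[0,0,0],"turn":[0,0,0],"grip":0},{"slide":[0,0,0],"turn":[0,0,0],"grip":0}]' && python3 z.py &&
python3 -m creep '[{"slide":[0,0,0.2],"turn":[0,0,0],"grip":0},{"slide":[0,0,0],"turn":[0,0,0],"grip":0}]' && python3 z.py &&
python3 -m creep '[{"slide":[0,0,0.2],"turn":[0,0,0],"grip":0},{"slide":[0,0,0],"turn":[0,0,0],"grip":0}]' && python3 z.py &&
python3 -m creep '[{"slide":[0,0,0.2],"turn":[0,0,0],"grip":0},{"slide":[0,0,0],"turn":[0,0,0],"grip":0}]' && python3 z.py &&
python3 -m creep '[{"slide":[0,0,0.2],"turn":[0,0,0],"grip":0},{"slide":[0,0,0],"turn":[0,0,0],"grip":0}]' && python3 z.py &&
python3 -m creep '[{"slide":[0,0,0.2],"turn":[0,0,0],"grip":0},{"slide":[0,0,0],"turn":[0,0,0],"grip":0}]' && python3 z.py &&
python3 -m creep '[{"slide":[0,0,0.2],"turn":[0,0,0],"grip":0},{"slide":[0,0,0],"turn":[0,0,0],"grip":0}]' && python3 z.py &&
python3 -m creep '[{"slide":[0,0,0.2],"turn":[0,0,0],"grip":0},{"slide":[0,0,0],"turn":[0,0,0],"grip":0}]' && python3 z.py &&
python3 -m creep '[{"slide":[0,0,0.1],"turn":[0,0,0],"grip":0},{"slide":[0,0,0],"turn":[0,0,0],"grip":0}]' && python3 z.py &&
python3 -m creep '[{"slide":[0,0,0.1],"turn":[0,0,0],"grip":0},{"slide":[0,0,0],"turn":[0,0,0],"grip":0}]' && python3 z.py &&
python3 -m creep '[{"slide":[0,0,0.1],"turn":[0,0,0],"grip":0},{"slide":[0,0,0],"turn":[0,0,0],"grip":0}]' && python3 z.py &&
python3 -m creep '[{"slide":[0,0,0.1],"turn":[0,0,0],"grip":0},{"slide":[0,0,0],"turn":[0,0,0],"grip":0}]' && python3 z.py &&
python3 -m creep '[{"slide":[0,0,0.1],"turn":[0,0,0],"grip":0},{"slide":[0,0,0],"turn":[0,0,0],"grip":0}]' && python3 z.py &&
python3 -m creep '[{"slide":[0,0,0.1],"turn":[0,0,0],"grip":0},{"slide":[0,0,0],"turn":[0,0,0],"grip":0}]' && python3 z.py ) >/dev/null
```

```text
29.18 Fz 0.4 z 0.1138
29.43 Fz -0.21 z 0.1116
29.68 Fz -0.36 z 0.1092
29.93 Fz -0.62 z 0.1071
30.18 Fz 0.67 z 0.1051
30.43 Fz 0.45 z 0.1031
30.68 Fz 0.66 z 0.1011
30.93 Fz 0.54 z 0.0992
31.18 Fz 2.05 z 0.0983
31.43 Fz 2.15 z 0.0973
31.68 Fz 3.34 z 0.0963
31.93 Fz 3.34 z 0.0953
32.17 Fz 4.66 z 0.0943
32.42 Fz 4.85 z 0.0933
```

```bash
(python3 -m creep '[{"slide":[0,0,0.05],"turn":[0,0,0],"grip":0},{"slide":[0,0,0],"turn":[0,0,0],"grip":0}]' && python3 z.py &&
python3 -m creep '[{"slide":[0,0,0.05],"turn":[0,0,0],"grip":0},{"slide":[0,0,0],"turn":[0,0,0],"grip":0}]' && python3 z.py &&
python3 -m creep '[{"slide":[0,0,0.05],"turn":[0,0,0],"grip":0},{"slide":[0,0,0],"turn":[0,0,0],"grip":0}]' && python3 z.py &&
python3 -m creep '[{"slide":[0,0,0.05],"turn":[0,0,0],"grip":0},{"slide":[0,0,0],"turn":[0,0,0],"grip":0}]' && python3 z.py ) >/dev/null
```

```text
32.67 Fz 8.94 z 0.093
32.92 Fz 14.51 z 0.0929
```

Force jumps from 5 to 14.5 N with no further travel, so the button is bottomed. Letting it up and backing away.

```bash
python3 -m creep '[{"slide":[0,0,-0.5],"turn":[0,0,0],"grip":0},{"slide":[0,0,-1.5],"turn":[0,0,0],"grip":0},{"slide":[0,0,-4],"turn":[0,0,0],"grip":0},{"slide":[0,0,-4],"turn":[0,0,0],"grip":0},{"slide":[0,0,0],"turn":[0,0,0],"grip":0},{"slide":[0,0,0],"turn":[0,0,0],"grip":0},{"slide":[0,0,0],"turn":[0,0,0],"grip":0}]'
python3 - <<'E'
from h import *
o=[robot.snapshot(c)["color"][:,:,::-1] for c in ("side","wrist")]
m=np.zeros((400,800,3),np.uint8);m[:,:400]=cv2.resize(o[0][140:320,180:360],(400,400),interpolation=cv2.INTER_CUBIC);m[:300,400:]=cv2.resize(o[1],(400,300));cv2.imwrite("pics/z.png",m)
E
```

```text
time: 33.8
tcp_pos: [0.4841, -0.0706, 0.1915]
ee_rot: [-180.0, 0.1, 23.9]
wrist_force: [0.1, 1.4, 1.0]
gripper_width: -0.0001
grip_force: 0.0
```

View pics/z.png

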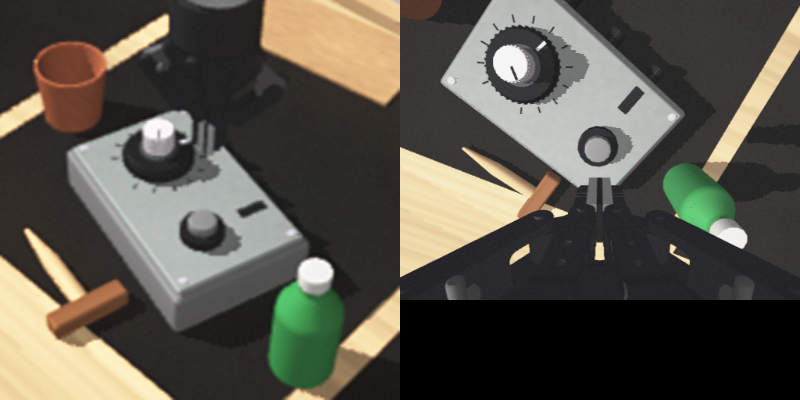

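The button is back up at (202,222), the ring mark is unchanged, and the pot, bottle and dibber haven't moved. The gripper is clear of everything.

```bash
python3 -c "
from cell import robot
print(robot.close_job())"
```

```text
the job is handed in; nothing more can be done
None
```

I turned the inner knob about 130° clockwise to its end stop (0.19 N m held there, ring mark unmoved within about 2°), then pressed the button until it bottomed and let it come back up; the pot, bottle and dibber were not touched, and the job was handed in at about 34 s.

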